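# Press a plug home with bench locking pliers and release them

### The arm

A 6-joint arm with a two-finger parallel gripper is mounted at the origin on the work surface. World frame = base frame: x ahead of the robot, y to its left, z up, the work surface at z = 0. Lengths are in m, angles in degrees, forces in N, time in s.
With the tool pointing down it reaches from about 0.35 to 0.875 m from the base axis. Payload 4.2 kg.
Tool frame: the origin (TCP) lies at the very end of the fingers, on their centre line; the grasp point (between the pads) lies 19 mm behind it (tcp_to_grasp is the z of the grasp point in the tool frame, in m); z points along the fingers, y is the direction in which the jaws open and shut (so a half turn about z gives the same grasp; the last joint's range is limited). The gripper opens to 87 mm and grips with 3 to 60 N. Pads are 19 mm wide; open, the fingers measure 117 mm over their backs; the gripper's body (75 mm by 190 mm) begins 51 mm behind the grasp point.
Start: joints at [86.551, 22.042, 0.453, 0, -68.411, -14.817], TCP at [0.196, 0.593, 0.223] pointing down, gripper open.
Joint ranges: [-179.83, 179.83], [-69.29, 118.12], [-61.27, 80.66], [-181.25, 117.63], [-171.15, -9.14], [-177.46, 177.46]. Speed limits (degrees/s): [159.86, 159.86, 180, 180, 180, 180].

### API

Orientations are given as a 3x3 rotation matrix whose columns are the frame's x, y, z axes.
In Python, from station import sense, capture, camera_params, finish_job, tcp_to_grasp gives the robot as it stands.
- The arm moves only by the shell command python3 -m inch 'ROWS'. ROWS is JSON, a list of rows, each an object of numbers: "jaw": the closure in counts, from 0 (fully open) to 255 (shut); "x", "y", "z": the shift along the world's x, y, z normalised to -1 to 1, where 1 is 0.06 m; "ax", "ay", "az": the turn, a rotation vector about the world's x, y, z normalised to -1 to 1, where 1 is 10 degrees. A call has 1 to 12 rows; each row shifts and turns the pose as measured when the row begins; what a row does not reach is not made up. A row lasts 1/8 s, in which the tool goes at most 62.5 mm and 10.7 degrees, less where a joint would pass 70% of its speed; a pose out of reach is approached as far as the arm can. A call with a number of a shift or a turn outside -1 to 1 is refused whole. A call with a gripper value outside its range is refused whole. The fingers move at their own pace and stop on an object; the grip force is fixed at half the most. Time passes only in rows, so rows that do not move let the fingers close. It gives the time, the measured TCP pose, the force and the opening at its end, in the units of the state.
- sense(): the state, without advancing time (a new reading comes with each control period).
- capture(name): name is "scene" or "top" or "wrist"; returns the picture (400x640x3 uint8, red, green, blue); there is no depth.
- camera_params(name): a dict with "vfov" (degrees; the focal length in pixels is half the picture's height over the tangent of half this angle, whatever the lens; pixels are square), "cx", "cy" (the principal point, pixels), "D" ([k1, k2, p1, p2, k3] as OpenCV has them; the pictures are not rectified), "R" (3x3) and "t" (3): a world point X has camera coordinates R X + t. Camera axes: x right, y down, z forward; pixel columns grow to the right and rows downward; lengths in m; the calibration is good to about 2 mm. A picture is of the moment at which its call begins: read the wrist's pose just before it. camera_params takes no time and is no camera call; for the wrist camera it gives the pose at the moment of the call.
- finish_job(): hands the job in, once; it reports no verdict.
The state is a dict: "time_s": time; "joints": joint angles; "joint_velocities": joint speeds; "effort": joint torques, N m; "tcp_pos": TCP position; "ee_rot": TCP orientation; "wrist_force": force on the tool from outside, world axes, zero at the start; "moment": the same for the moment, N m; "gripper_width": opening from 0.0 (shut) to 1.0 (fully open).
Only numpy, scipy, OpenCV 4.12 (cv2) and the standard library are available. Lean on these libraries where they do the work, as an engineer would, in place of code of your own. Each camera call takes 0.05 s, during which the arm holds its last target.

### The job

Two locking pliers are bolted to the bench with their jaws open; only one holds a brass coupling, with a steel plug standing proud in its top. Push the raised handle of those pliers down until it locks over centre, pressing the plug fully home, and let go so that they stay shut on the coupling; then press down the release lever behind that handle so the pliers spring open again. Leave the coupling standing in its nest and keep the gripper off the coupling and its plug.

Things in the scene. Friction and masses are not known exactly. Their poses are not given: they have to be found in the camera images.
- handle_pad (a point): Press point: middle of the top of the rubber grip (26 mm wide) of the loaded pliers' raised handle, 20 mm from its rear end. Axes move with it: x along the handle to the jaws, z out of the grip. Hinge line (along y) 135 mm along +x, 12 mm along -z, 100 mm above bench. Starts raised 0.80 rad; shut it is level, top 112 mm up. Sprung open (5-12 N) until about 0.16 rad short of level, then snaps shut and locks.
- release_pad (a point): Top centre of the release lever's 36 x 36 mm steel thumb plate, 88 mm above the bench, 50 mm behind the shut handle's rear end; x points to the jaws, z up at rest. Rocks on a pivot 90 mm along +x, 8 mm down; springs back. With the handle locked, pressing it down about 30 mm (up to 10 N; full travel 43) kicks the handle over centre and it flies up by itself. No effect while the handle is up.
- coupling: Loose upright brass coupling, 42 mm across, 47 mm high, 0.25 kg, in the ring-shaped nest under the jaws, 85 mm from the hinge on the side away from the handle; origin at the centre of its underside, 10 mm above the bench. The other, empty pliers look the same otherwise.
- plug_top (a point): Top centre of the steel plug in the coupling's mouth, head 30 mm across. Its top starts 57 to 60 mm above the coupling's underside; fully home it is 50 mm above it. The pliers' sprung jaw pad presses it home as the handle locks; it stays where it is pushed.
Things that resemble listed ones, but are neither listed nor needed, are in the scene too. What is shaped like the coupling but green or purple is not meant.

How it is judged:
By the outcome, as a careful person would: the job done as asked, in the order asked, and still so for the second after the job is handed in, with the robot touching nothing.
It also fails if it takes over 35 s, if anything falls off the work surface, if the arm or the gripper's body presses on something with over 40 N, if the wrist force passes 120 N, or if a joint passes its speed limit or range.

## Working session

There is one attempt and no reset: what is moved stays moved. The work goes in short steps, Python scripts to look and compute and a shell command to move; the robot and the scene stay as the last step left them, time stands still between calls to the robot, and variables do not carry over. Pictures are saved under pics/ and viewed, and the job is handed in when it is done.

```bash
mkdir -p pics
python3 - <<'E'
from station import *
import cv2
for n in ["scene","top"]:
    cv2.imwrite(f"pics/{n}0.png",capture(n)[:,:,::-1]); p=camera_params(n); print(n,p)
print(sense()['time_s'],tcp_to_grasp)
E
```

```text
scene {'vfov': 54.77202546077833, 'cx': 321.7976839281248, 'cy': 201.49732989513603, 'D': array([-0.03256355,  0.        ,  0.        ,  0.        ,  0.        ]), 'R': array([[ 0.10929348,  0.99400059, -0.00421476],
       [ 0.64082381, -0.0737007 , -0.76414204],
       [-0.75986827,  0.08081482, -0.64503425]]), 't': array([-0.03835418, -0.25352129,  1.39076369])}
top {'vfov': 47.01251988725273, 'cx': 317.302873157649, 'cy': 206.58697190844455, 'D': array([-0.10208231,  0.        ,  0.        ,  0.        ,  0.        ]), 'R': array([[ 0.01299138, -0.99983227,  0.01290967],
       [-0.99396426, -0.0143195 , -0.10876584],
       [ 0.10893246, -0.01141873, -0.99398357]]), 't': array([-0.0471548 ,  0.60041125,  1.00744468])}
0.1 -0.0187
```

View pics/scene0.png

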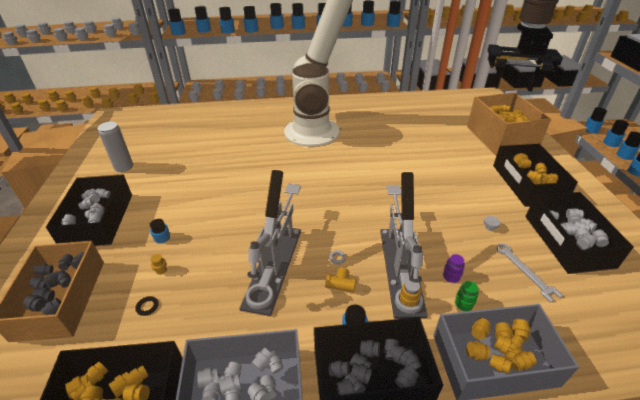

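View pics/top0.png

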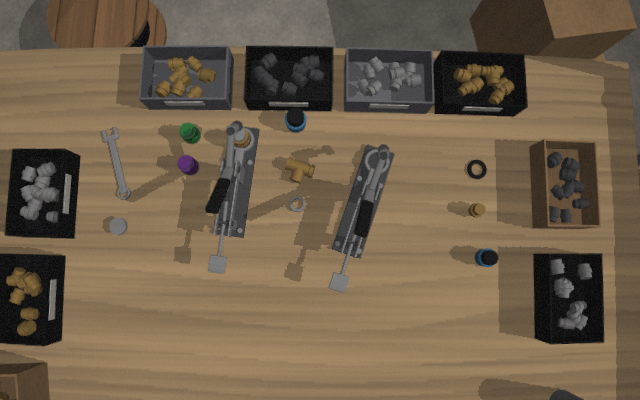

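The loaded pliers are the right-hand ones in the scene view (coupling near (410,293)) and the left-hand ones in the top view (near (240,137)). Next I zoom in on them.

Run:
```python
import cv2
a=cv2.imread("pics/top0.png")[110:290,170:290]; b=cv2.imread("pics/scene0.png")[160:330,350:470]
cv2.imwrite("pics/zt.png",cv2.resize(a,None,fx=3.3,fy=3.3,interpolation=cv2.INTER_CUBIC))
cv2.imwrite("pics/zs.png",cv2.resize(b,None,fx=3.5,fy=3.5,interpolation=cv2.INTER_CUBIC))
```

```text
(no output)
```

View pics/zt.png

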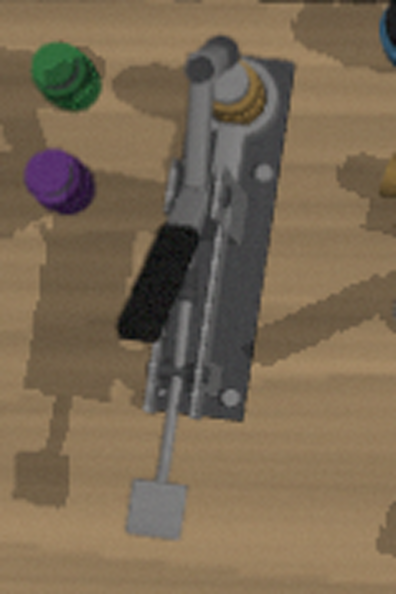

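View pics/zs.png

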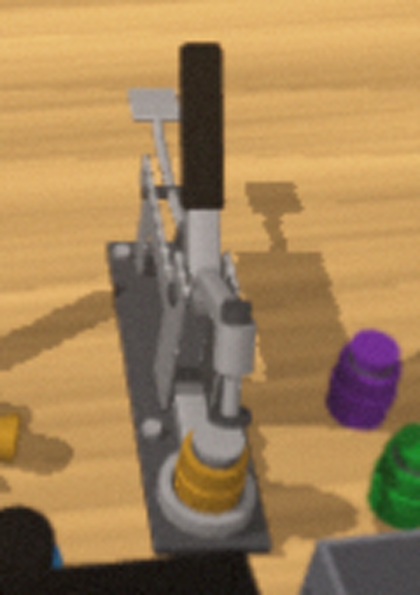

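```bash
cat > h.py <<'E'
import numpy as np, cv2
from station import *
def proj(n,X,p=None):
    p=p or camera_params(n); f=200/np.tan(np.radians(p['vfov']/2))
    K=np.array([[f,0,p['cx']],[0,f,p['cy']],[0,0,1.]])
    return cv2.projectPoints(np.array(X,float).reshape(-1,1,3),cv2.Rodrigues(p['R'])[0],p['t'],K,p['D'])[0].reshape(-1,2)
def ray(n,uv,z,p=None):
    p=p or camera_params(n); f=200/np.tan(np.radians(p['vfov']/2))
    K=np.array([[f,0,p['cx']],[0,f,p['cy']],[0,0,1.]])
    q=cv2.undistortPoints(np.array(uv,float).reshape(1,1,2),K,p['D']).ravel()
    d=p['R'].T@[*q,1]; o=-p['R'].T@p['t']; return o+d*(z-o[2])/d[2]
def world(L,s):
    c,si=np.cos(s[2]),np.sin(s[2]); L=np.array(L,float)
    return np.c_[s[0]+c*L[:,0]-si*L[:,1], s[1]+si*L[:,0]+c*L[:,1], L[:,2]]
def handle(a,b,c,ang):  # local pts in handle frame along x, y, z rel. hinge
    return [a*np.cos(ang)+c*np.sin(ang), b, .1-a*np.sin(ang)+c*np.cos(ang)]
E
python3 - <<'E'
from h import *
from scipy.optimize import least_squares
A=.8
obs=[("top",[-.205,0,.088],(170+156/3.3,110+509/3.3)),
("top",handle(-.155,0,.006,A),(170+137/3.3,110+335/3.3)),
("scene",[.085,0,.0685],(350+218/3.5,160+440/3.5)),
("scene",handle(-.155,0,.006,A),(350+202/3.5,160+45/3.5)),
("scene",[-.187,.018,.088],(350+131/3.5,160+120/3.5)),
]
def f(s): return np.concatenate([proj(n,world([L],s))[0]-uv for n,L,uv in obs])
for s0 in ([.6,.2,0],[.6,.2,-.3]):
    r=least_squares(f,s0,loss='soft_l1'); print(r.x,np.degrees(r.x[2]),f(r.x).reshape(-1,2).round(1))
s=r.x
P=world([[-.205,0,.088],handle(-.135,0,.012,A),[-.135,0,.112],[.085,0,.06]],s); print(P.round(4))
for n in ("top","scene"):
    im=cv2.imread(f"pics/{n}0.png")
    pts=[[-.205,0,.088],[-.187,.018,.088],[-.187,-.018,.088],[-.223,.018,.088],[-.223,-.018,.088],handle(-.135,0,.012,A),handle(-.155,.013,.012,A),handle(-.155,-.013,.012,A),[0,0,.1],[.085,0,.0685],[.085,0,.01],[.085,0,.057]]
    im=cv2.resize(im,None,fx=4,fy=4)
    for u in proj(n,world(pts,s)): cv2.circle(im,tuple((u*4+1.5).astype(int)),3,(0,0,255),-1)
    c=proj(n,world([[-.06,0,.1]],s))[0]*4; c=c.astype(int)
    cv2.imwrite(f"pics/ov_{n}.png",im[max(0,c[1]-330):c[1]+270,c[0]-250:c[0]+250])
E
```

```text
[ 0.6737809   0.14968787 -0.10561963] -6.051559114691811 [[ 0.5 -0.5]
 [-0.  -0.9]
 [ 0.1 -0.7]
 [-1.2 -1.1]
 [13.7 -1. ]]
[ 0.6737809   0.14968787 -0.10561963] -6.051559041662474 [[ 0.5 -0.5]
 [-0.  -0.9]
 [ 0.1 -0.7]
 [-1.2 -1.1]
 [13.7 -1. ]]
[[0.4699 0.1713 0.088 ]
 [0.5888 0.1587 0.2052]
 [0.5395 0.1639 0.112 ]
 [0.7583 0.1407 0.06  ]]
```

View pics/ov_top.png

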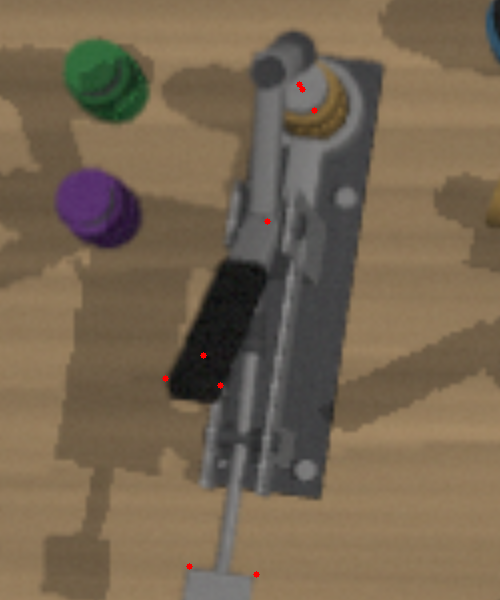

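View pics/ov_scene.png

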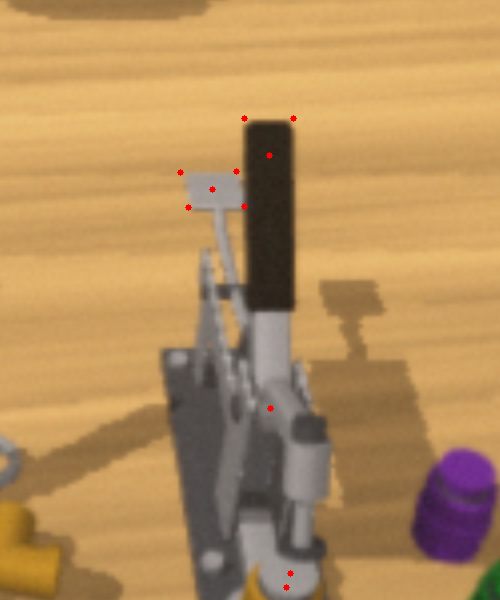

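Run:
```python
from h import *
s=sense(); print(s['ee_rot'].round(3) if hasattr(s['ee_rot'],'round') else s['ee_rot'], s['tcp_pos'],s['gripper_width'])
p=camera_params("wrist"); print((-p['R'].T@p['t'])-np.array(s['tcp_pos']))
```

```text
[[ 0.95  -0.314 -0.001]
 [-0.314 -0.95  -0.002]
 [ 0.     0.002 -1.   ]] [0.19571218 0.59300077 0.22159826] 1.000990712946072
[ 0.07815968 -0.02482996  0.16262221]
```

```bash
python3 -m inch '[{"jaw":255,"z":1},{"jaw":255,"z":0.8},{"jaw":255,"x":0.4,"y":-0.8,"z":0.3}]'
```

```text
$[0]: bad value
```

```bash
python3 -m inch '[{"jaw":255,"x":0,"y":0,"z":1,"ax":0,"ay":0,"az":0}]'; python3 -m inch '[{"z":1.0,"jaw":255.0}]';python3 -m inch --help | head -20
```

```text
time_s: 0.22
tcp_pos: [0.1948, 0.59, 0.2757]
ee_rot: [[0.949, -0.314, -0.004], [-0.314, -0.949, -0.016], [0.002, 0.016, -1.0]]
wrist_force: [0.1, 2.0, 0.7]
gripper_width: 0.951$[0]: bad value
invalid input: not JSON, or not a number
```

```bash
python3 -m inch '[{"jaw":255,"x":0.3,"y":-0.6,"z":0.5,"ax":0,"ay":0,"az":-1},{"jaw":255,"x":0.5,"y":-0.6,"z":0.3,"ax":0,"ay":0,"az":-1},{"jaw":255,"x":0.5,"y":-0.6,"z":0,"ax":0,"ay":0,"az":-1},{"jaw":255,"x":0.5,"y":-0.6,"z":0,"ax":0,"ay":0,"az":-1},{"jaw":255,"x":0.5,"y":-0.6,"z":0,"ax":0,"ay":0,"az":-1},{"jaw":255,"x":0.5,"y":-0.6,"z":0,"ax":0,"ay":0,"az":-1},{"jaw":255,"x":0.5,"y":-0.6,"z":0,"ax":0,"ay":0,"az":-1},{"jaw":255,"x":0.5,"y":-0.6,"z":0,"ax":0,"ay":0,"az":-1}]'
```

```text
time_s: 1.23
tcp_pos: [0.4261, 0.2956, 0.3267]
ee_rot: [[-0.183, -0.983, -0.013], [-0.983, 0.183, 0.002], [0.001, 0.013, -1.0]]
wrist_force: [0.8, 0.2, -0.4]
gripper_width: 0.063
```

```bash
python3 -m inch '[{"jaw":255,"x":0.3,"y":-0.25,"z":0,"ax":0,"ay":0,"az":-1},{"jaw":255,"x":0.3,"y":-0.25,"z":0,"ax":0,"ay":0,"az":-1},{"jaw":255,"x":0.3,"y":-0.25,"z":0,"ax":0,"ay":0,"az":-1},{"jaw":255,"x":0.3,"y":-0.25,"z":0,"ax":0,"ay":0,"az":-1},{"jaw":255,"x":0.3,"y":-0.25,"z":0,"ax":0,"ay":0,"az":-1},{"jaw":255,"x":0.3,"y":-0.25,"z":0,"ax":0,"ay":0,"az":-1},{"jaw":255,"x":0.3,"y":-0.25,"z":0,"ax":0,"ay":0,"az":-1},{"jaw":255,"x":0.3,"y":-0.25,"z":0,"ax":0,"ay":0,"az":-1},{"jaw":255,"x":0.2,"y":-0.2,"z":-0.2,"ax":0,"ay":0,"az":-0.3}]'
python3 - <<'E'
from h import *
s=sense();R=np.array(s['ee_rot']);print(np.degrees(np.arctan2(R[1,0],R[0,0])),s['tcp_pos'])
for n in ["scene","top","wrist"]: cv2.imwrite(f"pics/{n}1.png",capture(n)[:,:,::-1])
E
```

```text
time_s: 2.35
tcp_pos: [0.5862, 0.1557, 0.3103]
ee_rot: [[-0.993, 0.115, -0.007], [0.115, 0.993, 0.015], [0.008, 0.014, -1.0]]
wrist_force: [-0.2, -0.7, -0.4]
gripper_width: 0.004
173.3861648221971 [0.58619016 0.15567984 0.31027486]
```

View pics/scene1.png

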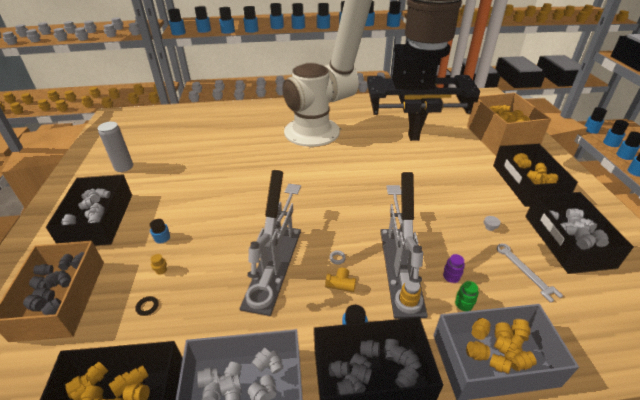

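View pics/wrist1.png

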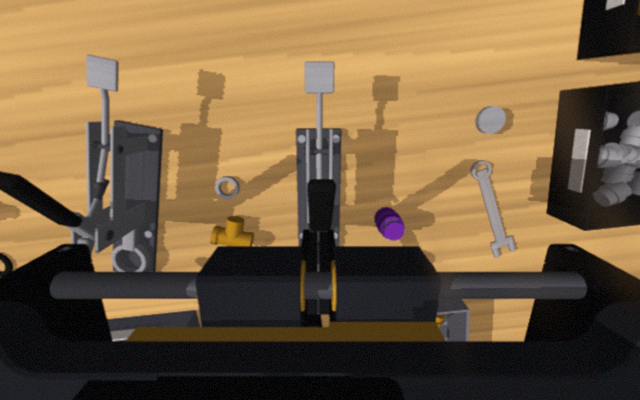

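The wrist view shows the loaded pliers centred, with the thumb plate at (319,77) and the handle's rear edge at about (321,181). I use these as a cross-check on the fit.

Run:
```python
from h import *
print(ray("wrist",(319.5,77),.088), ray("wrist",(321,181),.2145))
from h import world,handle
s=[.6738,.1497,-.1056]
print(proj("wrist",world([[-.205,0,.088],handle(-.155,0,.006,.8)],s)), world([handle(-.155,0,.006,.8)],s))
```

```text
[0.46959167 0.17390026 0.088     ] [0.56803851 0.16194929 0.2145    ]
[[317.40789575  77.56602197]
 [319.88421226 184.25954398]] [[0.57069218 0.16062884 0.21537043]]
```

```bash
python3 -m inch '[{"jaw":255,"x":0.03,"y":0.08,"z":-0.7,"ax":0,"ay":0,"az":0.05},{"jaw":255,"x":0,"y":0,"z":-0.6,"ax":0,"ay":0,"az":0},{"jaw":255,"x":0,"y":0,"z":0,"ax":0,"ay":0,"az":0}]'
```

```text
time_s: 2.88
tcp_pos: [0.5855, 0.1618, 0.2297]
ee_rot: [[-0.995, 0.098, -0.009], [0.098, 0.995, 0.014], [0.011, 0.013, -1.0]]
wrist_force: [-0.6, -0.3, 0.8]
gripper_width: 0.006
```

```bash
python3 -m inch '[{"jaw":255,"x":0,"y":0,"z":-0.25,"ax":0,"ay":0,"az":0},{"jaw":255,"x":-0.15,"y":0.02,"z":-0.2,"ax":0,"ay":0,"az":0},{"jaw":255,"x":-0.15,"y":0.02,"z":-0.2,"ax":0,"ay":0,"az":0}]'
```

```text
time_s: 3.25
tcp_pos: [0.5728, 0.1652, 0.1989]
ee_rot: [[-0.996, 0.093, 0.009], [0.093, 0.996, 0.017], [-0.008, 0.017, -1.0]]
wrist_force: [0.7, -2.9, 9.5]
gripper_width: 0.008
```

Contact is at 9.5 N, so I carry on along the arc.

```bash
python3 -m inch '[{"jaw":255,"x":-0.15,"y":0,"z":-0.22,"ax":0,"ay":0,"az":0},{"jaw":255,"x":-0.14,"y":0,"z":-0.25,"ax":0,"ay":0,"az":0},{"jaw":255,"x":-0.1,"y":0,"z":-0.25,"ax":0,"ay":0,"az":0}]'
```

```text
time_s: 3.62
tcp_pos: [0.5546, 0.1674, 0.1675]
ee_rot: [[-0.996, 0.087, 0.033], [0.088, 0.996, 0.023], [-0.03, 0.026, -0.999]]
wrist_force: [-1.6, -0.9, 9.0]
gripper_width: 0.005
```

```bash
python3 -m inch '[{"jaw":255,"x":-0.1,"y":-0.03,"z":-0.25,"ax":0,"ay":0,"az":0},{"jaw":255,"x":-0.08,"y":-0.02,"z":-0.25,"ax":0,"ay":0,"az":0},{"jaw":255,"x":-0.05,"y":0,"z":-0.25,"ax":0,"ay":0,"az":0}]'
```

```text
time_s: 4.0
tcp_pos: [0.543, 0.168, 0.1286]
ee_rot: [[-0.995, 0.083, 0.046], [0.085, 0.996, 0.032], [-0.044, 0.036, -0.998]]
wrist_force: [0.8, -0.7, 1.0]
gripper_width: 0.005
```

```bash
python3 -m inch '[{"jaw":255,"x":-0.03,"y":-0.02,"z":-0.2,"ax":0,"ay":0,"az":0},{"jaw":255,"x":0,"y":0,"z":-0.1,"ax":0,"ay":0,"az":0},{"jaw":255,"x":0,"y":0,"z":0,"ax":0,"ay":0,"az":0}]'
```

```text
time_s: 4.38
tcp_pos: [0.5406, 0.167, 0.1132]
ee_rot: [[-0.996, 0.081, 0.047], [0.082, 0.996, 0.032], [-0.045, 0.036, -0.998]]
wrist_force: [0.3, -0.3, -0.4]
gripper_width: 0.0
```

Run:
```python
from h import *
for n in ["scene","top"]: cv2.imwrite(f"pics/{n}2.png",capture(n)[:,:,::-1])
a=cv2.imread("pics/scene2.png")[120:330,320:500]
cv2.imwrite("pics/zs2.png",cv2.resize(a,None,fx=2.8,fy=2.8))
```

```text
(no output)
```

View pics/zs2.png

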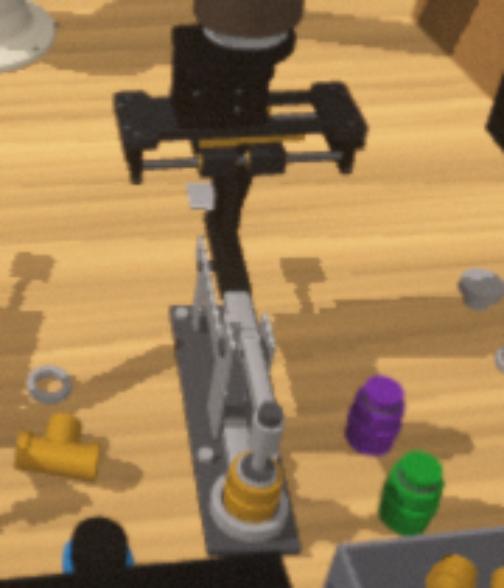

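The handle is level and the jaw pad is down on the plug. I give it a light seating press, then lift off and correct the tilt.

```bash
python3 -m inch '[{"jaw":255,"x":0,"y":0,"z":-0.07,"ax":0,"ay":0,"az":0},{"jaw":255,"x":0,"y":0,"z":-0.03,"ax":0,"ay":0,"az":0}]'; python3 -m inch '[{"jaw":255,"x":0,"y":0,"z":0.4,"ax":0,"ay":0,"az":0},{"jaw":255,"x":0,"y":0,"z":0.4,"ax":0,"ay":0,"az":0},{"jaw":255,"x":-0.3,"y":0.03,"z":0.2,"ax":0,"ay":0,"az":0},{"jaw":255,"x":-0.4,"y":0.03,"z":0,"ax":0,"ay":0,"az":0}]'
python3 - <<'E'
from h import *
for n in ["scene","top","wrist"]: cv2.imwrite(f"pics/{n}3.png",capture(n)[:,:,::-1])
a=cv2.imread("pics/scene3.png")[120:330,320:500]
cv2.imwrite("pics/zs3.png",cv2.resize(a,None,fx=2.8,fy=2.8))
R=np.array(sense()['ee_rot']); T=np.array([[-.9944,.1054,0],[.1054,.9944,0],[0,0,-1.]])
print(np.degrees(cv2.Rodrigues(T@R.T)[0].ravel())/10)
E
```

```text
time_s: 4.72
tcp_pos: [0.5408, 0.1671, 0.1127]
ee_rot: [[-0.996, 0.079, 0.049], [0.08, 0.996, 0.031], [-0.046, 0.035, -0.998]]
wrist_force: [-5.0, -0.1, 8.7]
gripper_width: 0.002
time_s: 5.22
tcp_pos: [0.4992, 0.1707, 0.1733]
ee_rot: [[-0.996, 0.081, 0.049], [0.082, 0.996, 0.031], [-0.046, 0.035, -0.998]]
wrist_force: [-0.1, 0.3, -0.8]
gripper_width: 0.007
[-0.17070342  0.2737769  -0.14689751]
```

View pics/zs3.png

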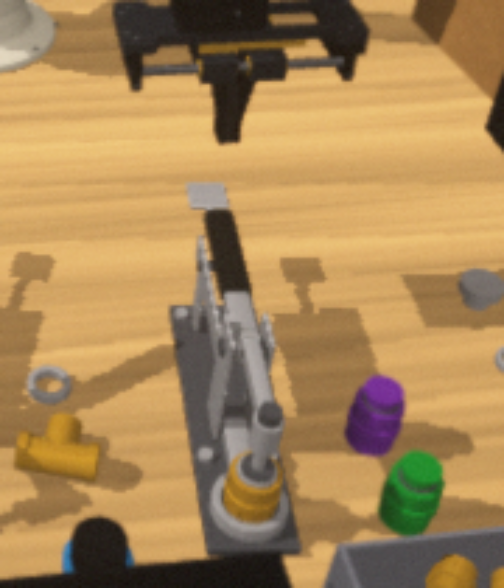

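View pics/wrist3.png

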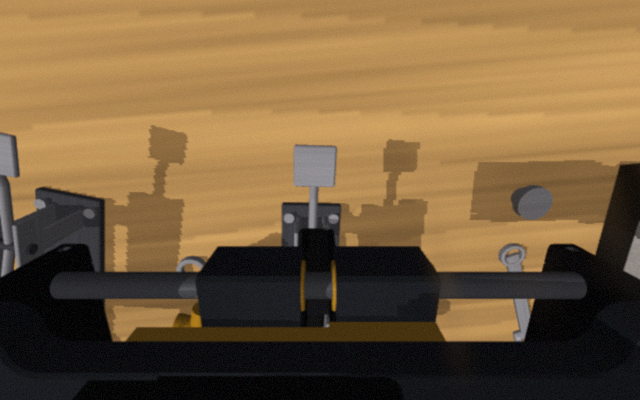

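```bash
python3 - <<'E'
from h import *
print(ray("wrist",(315,166),.088))
E
python3 -m inch '[{"jaw":255,"x":-0.4,"y":0.03,"z":-0.3,"ax":-0.17,"ay":0.27,"az":-0.1},{"jaw":255,"x":-0.2,"y":0.02,"z":-0.4,"ax":0,"ay":0,"az":0},{"jaw":255,"x":0,"y":0,"z":-0.1,"ax":0,"ay":0,"az":0}]'
```

```text
[0.47031699 0.17359237 0.088     ]
time_s: 5.75
tcp_pos: [0.4645, 0.1741, 0.1235]
ee_rot: [[-0.995, 0.098, 0.002], [0.098, 0.995, 0.0], [-0.002, 0.001, -1.0]]
wrist_force: [-0.9, 0.6, 0.8]
gripper_width: 0.007
```

```bash
python3 -m inch '[{"jaw":255,"x":0,"y":0,"z":-0.35,"ax":0,"ay":0,"az":0},{"jaw":255,"x":0,"y":0,"z":-0.25,"ax":0,"ay":0,"az":0},{"jaw":255,"x":0,"y":0,"z":-0.2,"ax":0,"ay":0,"az":0}]'
```

```text
time_s: 6.12
tcp_pos: [0.4685, 0.1754, 0.0763]
ee_rot: [[-0.995, 0.097, 0.006], [0.097, 0.995, 0.002], [-0.005, 0.002, -1.0]]
wrist_force: [-7.6, -0.1, 10.5]
gripper_width: 0.006
```

```bash
python3 -m inch '[{"jaw":255,"x":-0.05,"y":-0.02,"z":-0.2,"ax":0,"ay":0,"az":0},{"jaw":255,"x":-0.05,"y":0,"z":-0.2,"ax":0,"ay":0,"az":0}]'
```

```text
time_s: 6.38
tcp_pos: [0.4686, 0.1765, 0.0548]
ee_rot: [[-0.995, 0.095, 0.016], [0.095, 0.995, 0.006], [-0.015, 0.007, -1.0]]
wrist_force: [0.7, 1.0, 1.9]
gripper_width: 0.007
```

Run:
```python
from h import *
a=capture("scene")[:,:,::-1][120:330,320:500]
cv2.imwrite("pics/zs4.png",cv2.resize(a,None,fx=2.8,fy=2.8))
print(sense()['wrist_force'])
```

```text
[-0.48770152  0.36421913  0.75224243]
```

View pics/zs4.png

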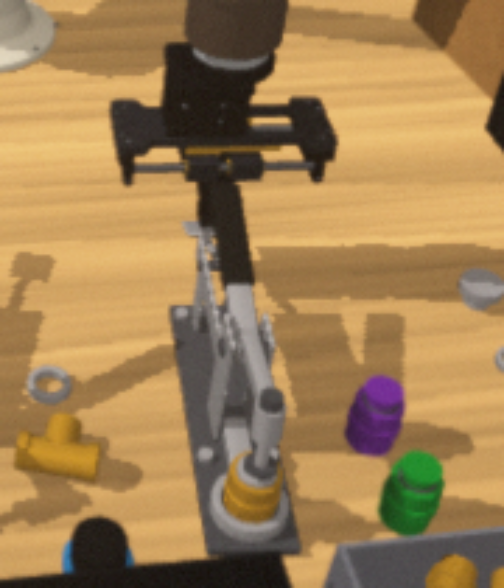

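The handle has started to rise. I hold for a moment and look again.

```bash
python3 -m inch '[{"jaw":255,"x":0,"y":0,"z":0,"ax":0,"ay":0,"az":0},{"jaw":255,"x":0,"y":0,"z":0,"ax":0,"ay":0,"az":0}]'
python3 - <<'E'
from h import *
a=capture("scene")[:,:,::-1][120:330,320:500]
cv2.imwrite("pics/zs5.png",cv2.resize(a,None,fx=2.8,fy=2.8))
E
```

```text
time_s: 6.68
tcp_pos: [0.4672, 0.1758, 0.053]
ee_rot: [[-0.995, 0.096, 0.011], [0.096, 0.995, 0.003], [-0.011, 0.004, -1.0]]
wrist_force: [-0.9, 0.8, 0.6]
gripper_width: 0.006
```

View pics/zs5.png

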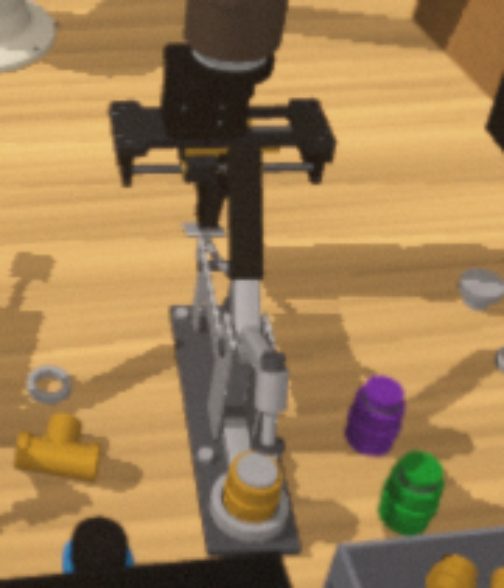

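The handle is fully up, the jaws are open and the plug is home. I back away upward and rearward.

```bash
python3 -m inch '[{"jaw":255,"x":-0.05,"y":0,"z":0.3,"ax":0,"ay":0,"az":0},{"jaw":255,"x":-0.1,"y":0,"z":0.4,"ax":0,"ay":0,"az":0},{"jaw":255,"x":-0.2,"y":0,"z":0.5,"ax":0,"ay":0,"az":0},{"jaw":255,"x":-0.2,"y":0,"z":0.6,"ax":0,"ay":0,"az":0},{"jaw":255,"x":-0.2,"y":0,"z":0.6,"ax":0,"ay":0,"az":0},{"jaw":255,"x":0,"y":0,"z":0,"ax":0,"ay":0,"az":0},{"jaw":255,"x":0,"y":0,"z":0,"ax":0,"ay":0,"az":0},{"jaw":255,"x":0,"y":0,"z":0,"ax":0,"ay":0,"az":0}]'
python3 - <<'E'
from h import *
im=capture("scene")[:,:,::-1]; a=im[120:330,320:500]
cv2.imwrite("pics/zs6.png",cv2.resize(a,None,fx=2.8,fy=2.8))
s=[.673,.152,-.1056]
print(proj("scene",world([[.085,0,.06],[.085,0,.0685]],s))*1-[320,120])
print((proj("scene",world([[.085,0,.06],[.085,0,.0685]],s))-[320,120])*2.8, sense()['wrist_force'])
E
```

```text
time_s: 7.72
tcp_pos: [0.4207, 0.1749, 0.2004]
ee_rot: [[-0.995, 0.097, 0.011], [0.097, 0.995, 0.003], [-0.01, 0.004, -1.0]]
wrist_force: [-0.0, 0.9, 0.1]
gripper_width: 0.006
[[ 92.79222764 167.19964032]
 [ 93.41873838 164.61256059]]
[[259.81823739 468.1589929 ]
 [261.57246746 460.91516965]] [-0.69626348  0.70071273  0.40519007]
```

View pics/zs6.png

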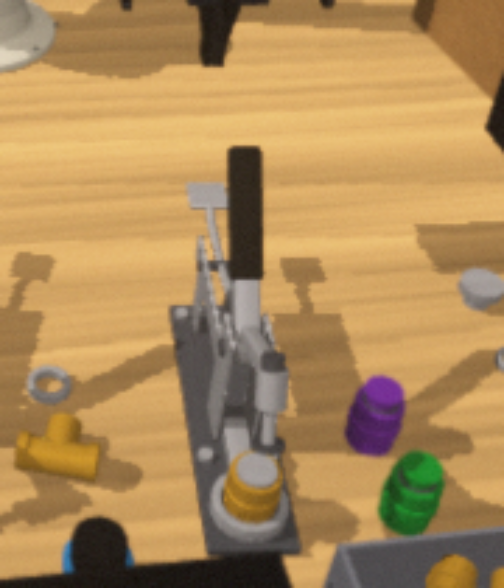

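```bash
python3 -c "
from station import *
print(finish_job())"
```

```text
the job is handed in; nothing more can be done
None
```

The loaded pliers were locked shut and then sprung open again, and the job is handed in (no verdict is reported). It took about 8 s.

- **Locking:** I pushed the raised handle down with the closed fingertips, at about 10 N. It snapped over centre and stayed level on the coupling after I lifted off.
- **Releasing:** I then pressed the release lever down about 35 mm. The handle flew up by itself, and I backed the arm away.

In the last picture before handing in:

- The handle is fully up, the jaws are open and the lever has returned.
- The coupling stands in its nest. The gripper never went near it or the plug.
- The plug's top is within about 1 pixel of where a fully home plug should appear, so about 2–3 mm of height. I had no finer check on it.
- The wrist force is about 1 N, so the robot is touching nothing.

No check failed. The readings I took peaked at about 13 N at the wrist, while pressing the lever.

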